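Level a desk riser with a spirit level and its screw foot

ROBOT

A 6-joint arm with a two-finger parallel gripper is mounted at the origin on the work surface; the furniture and walls round the work are solid. World frame = base frame: x ahead of the robot, y to its left, z up, the work surface at z = 0. Lengths are in mm, angles in rad, forces in N, time in s.
With the tool pointing down it reaches from about 400 to 925 mm from the base axis. Payload 12.5 kg.
Tool frame: the origin (TCP) lies at the very end of the fingers, on their centre line; the grasp point (between the pads) lies 19 mm behind it; z points along the fingers, y is the line along which they close (so a half turn about z gives the same grasp; the last joint's range is limited). The gripper opens to 95 mm and grips with 3 to 60 N. Pads are 20 mm wide; open, the fingers measure 119 mm over their backs; the gripper's body (75 mm by 180 mm) begins 59 mm behind the grasp point.
Start: joints at [1.004, 0.491, 1.559, -0, 1.092, -0.106], TCP at [277.904, 559.839, 183.461] pointing down, gripper open.
Joint ranges: [-3.1, 3.1], [-0.84, 2.19], [0.05, 2.79], [-1.13, 4.28], [0.06, 2.93], [-2.69, 2.69]. Speed limits (rad/s): [2.22, 2.22, 2.79, 3.14, 3.14, 3.14].

INTERFACE

Orientations are given as [roll, pitch, yaw] about the fixed x, y, z axes, in that order (R = Rz(yaw) Ry(pitch) Rx(roll)).
In Python, from cell import * gives the robot as it stands.
- The arm moves only by the tool jog_arm, never from a script. Its argument "targets" is a list of rows, each an object with "turn": the turn, a rotation vector about the world's x, y, z in degrees, a list of three; "slide": the shift along the world's x, y, z in mm, a list of three; "claw": the opening in per cent of the stroke, from 0 (shut) to 100 (fully open). In form: [{"turn": [wx, wy, wz], "slide": [x, y, z], "claw": claw}, ...]. A call has 1 to 5 rows; each row shifts and turns the commanded pose from where the row before left it; what a row does not reach is not made up. A row lasts 1/8 s, in which the tool goes at most 62.5 mm and 10.7 degrees, less where a joint would pass 70% of its speed; a pose out of reach is approached as far as the arm can. A call with a gripper value outside its range is refused whole. The fingers move at their own pace and stop on an object; the grip force is fixed at half the most. Time passes only in rows, so rows that do not move let the fingers close. It gives the time, the measured TCP pose, the force, the opening and the grip force at its end, in the units of the state.
- state(): the state, without advancing time (a new reading comes with each control period).
- read_camera(name): name is "side" or "top"; returns a dict with "frame" (480x640x3 uint8, blue, green, red), "mtx" (3x3 intrinsics, pixels), "R" (3x3) and "t" (3): a world point X has camera coordinates R X + t. Camera axes: x right, y down, z forward; pixel columns grow to the right and rows downward; lengths in mm; the calibration is good to about 2 mm. A picture is of the moment at which its call begins. There is no depth.
- job_done(): hands the job in; it is judged then, once.
Trained networks look in the newest picture that a camera, given by its name, has taken for a name from the list of things; names that differ only in an ending like _2 or _b are one class to them, and where a whole thing is asked for, a point or a joint stands for the part that bears it (a point fixed in the world has none). Each returns a list of dicts, best first, with "conf" (0 to 1); they miss things now and then, are a little off and sometimes report something else, mostly with a low value. They report only what shows in the picture. A call takes as long as a camera call.
- look_for(query, camera): "xy" ([column, row] in pixels, amid what is visible of it).
The state is a dict: "t": time; "joints": joint angles; "qvel": joint speeds; "tau": joint torques, N m; "eef_pos": TCP position; "tcp_rot": TCP orientation; "ft_force": force on the tool from outside, world axes, zero at the start; "moment": the same for the moment, N m; "opening": opening from 0.0 (shut) to 1.0 (fully open); "grip_force": force on a finger pad.
Only numpy, scipy, OpenCV 4.12 (cv2) and the standard library are available. Lean on these libraries where they do the work, as an engineer would, in place of code of your own. Each camera call takes 0.05 s, during which the arm holds its last target. There are 200 camera calls.

TASK

Level the small desk riser: stand the red spirit level on its wooden board, midway along the metal rail at the back and flush against it, and let go, then turn the black knob of the screw foot until the bubble comes to rest centred between the two lines. Then check that the riser stands firm: press straight down on the level with light, even pressure, bubble still centred, and finish while still pressing; leave the other things on the desk where they are.

Things in the scene. Friction and masses are not known exactly. Their poses are not given: they have to be found in the camera images.
- level: loose red spirit level with black end caps: a bar 130 long (its y) x 20 wide (x) x 40 high (z), 0.2 kg, standing on its base on the desk behind the riser; origin at the centre of its underside. Flat top at 40 mm with a window over the middle 56 mm that shows the vial, red blocks either side of it. Press at its middle or on both blocks at once. It may face either way.
- bubble (a joint): offset (m) of the pale bubble from the middle of the yellow-green vial, along the level's +y; 0 = centred. It moves to the higher end, 0.6 mm per 0.001 rad of slope along the level (at most 16 mm), and settles in about 1.5 s. The bubble is 14 mm long, the vial's two black lines are 9 mm either side of the middle: it is between them within 2 mm of 0.
- shelf: riser top: pale wooden board 110 deep (x) x 200 long (y), top face 42 mm up, aluminium rail along its back (+x) edge 11 mm higher. It tips about its own x axis; origin on that axis, on the desk midway between the two fixed feet. In its frame the board spans x -55 to 55, y -10 to 190, the rail's front face is at x = 49, y -6 to 186, the screw foot at x = 0, y = 220.
- rail_mid (a point): point on the shelf: middle of the rail's front face, at the board's top surface; its axes are the shelf's. The level is flush when its long face touches the rail; its middle belongs within 20 mm of this point along the rail. At the start the board slopes down to the screw foot by 0.5 to 1.1 degrees; the feet never shift on the desk.
- knob_grip (a point): point on the knob's axis at grip height, 69 mm above the desk. Black knurled knob, 36 across, 55 to 81 mm above the desk, on the screw foot beyond the board's +y end; vertical axis, keeps its height, stays where left. Clockwise from above raises the board's end: 0.0058 rad of slope (3.5 mm of bubble) per rad. Turns with 0.06 N m, several rad; regrip as needed.
- handset: bystander: black cordless telephone handset 158 high, standing in its cradle on the right; fixed. (An office chair stands close beside the desk's left edge.)
- tape_measure: bystander: yellow tape measure 36 x 68 x 60; origin under its centre. It stands near the far monitor, which hangs from 130 mm above the desk upwards
- clip_box: bystander: blue tin box 66 x 82 x 31; origin under its centre
- stapler: bystander: blue-green stapler 141 x 34 x 42; origin under its centre
- eraser: bystander: green and white eraser 21 x 44 x 12; origin under its centre

How it is judged (in metres and radians):
On the way, in this order (a step that is already met when the one before it is completed fails the run):
1. the level stands on the board, flush along the rail, and is let go (x of level in the frame of rail_mid between -0.013 and -0.008 m and y of level in the frame of rail_mid between -0.02 and 0.02 m and z of level in the frame of rail_mid between -0.003 and 0.003 m and angle between the y axis of level and the y axis of shelf, either way round below 0.035 rad and contact force between the fingers and level below 0.1 N), for 0.3 s.
2. the knob has been turned until the board is level and the bubble rests between the lines (angle between shelf's own z axis and vertical below 0.0035 rad and value of joint bubble between -0.0021 and 0.0021 m and contact force between level and shelf above 0.5 N), for 0.3 s.
At the end, for the whole second after the job is handed in: level on the board within 3 mm of the rail, parallel within 2 degrees, within 20 mm of the rail's middle; board level within 0.2 degrees, bubble within 2.1 mm of the vial's middle; the fingers press the level so that it bears on the riser with 4.5 to 30 N, its own weight (2 N) included (value of joint bubble between -0.0021 and 0.0021 m and angle between shelf's own z axis and vertical below 0.0035 rad and x of level in the frame of rail_mid between -0.013 and -0.008 m and y of level in the frame of rail_mid between -0.02 and 0.02 m and z of level in the frame of rail_mid between -0.003 and 0.003 m and angle between the y axis of level and the y axis of shelf, either way round below 0.035 rad and contact force between level and shelf between 4.5 and 30 N and contact force between the fingers and level above 1 N); the arm keeps its last pose, push and grip.
It fails at once if the spirit level is tipped over (angle between level's own z axis and vertical above 0.6 rad).
It fails at once if the level is pressed hard (contact force between level and shelf above 50 N).
It fails at once if another thing on the desk is pushed out of its place (more than 15 mm) (distance of any of tape_measure, clip_box, stapler, eraser from where it was at the start of the episode above 0.015 m).
It also fails if it takes over 72 s, if anything falls off the work surface, if the arm or the gripper's body presses on something with over 40 N, if the wrist force passes 120 N, or if a joint passes its speed limit or range.

## Working session

There is one attempt and no reset: what is moved stays moved. The work goes in short steps, Python scripts to look and compute and a tool call to move; the robot and the scene stay as the last step left them, time stands still between calls to the robot, and variables do not carry over. Pictures are saved under pics/ and viewed, at most 10 in all, crops included, and the job is handed in when it is done.

Besides the shell and the picture viewer there is one more tool, called after ">>>" as a command line: name --argument value ..., lists and objects as JSON in quotes. jog_arm: Moves the arm, as the interface text tells. Its arguments: {"type":"object","properties":{"targets":{"type":"array","items":{"type":"object","properties":{"turn":{"type":"array","items":{"type":"number"}},"slide":{"type":"array","items":{"type":"number"}},"claw":{"type":"number"}}}}},"required":["targets"]}

```bash
mkdir -p pics; cat > h.py <<'E'
from cell import *
import numpy as np, cv2
def ray(c,uv):
    d=np.linalg.inv(c["mtx"])@np.array([uv[0],uv[1],1.0]); R=np.array(c["R"]);t=np.array(c["t"]).ravel()
    return -R.T@t, R.T@d
def onz(c,uv,z):
    o,d=ray(c,uv); return (o+d*(z-o[2])/d[2]).round(1)
def proj(c,X):
    R=np.array(c["R"]);t=np.array(c["t"]).ravel()
    p=np.array(c["mtx"])@(R@np.array(X,float)+t); return (p[:2]/p[2]).round(1)
E
python3 - <<'E'
from h import *
for n in("top","side"):
    c=read_camera(n); cv2.imwrite(f"pics/{n}0.png",c["frame"]); print(n,ray(c,(320,240)),c["mtx"][0][0])
    for q in ["level","shelf","knob_grip","handset","tape_measure","clip_box","stapler","eraser"]:
        r=look_for(q,n)[:2]
        print(q,[(x["conf"],x["xy"],onz(c,x["xy"],{"level":40,"shelf":42,"knob_grip":75}.get(q,20))) for x in r])
print(state())
E
```

```text
top (array([475.39516581, -33.54542162, 909.89927199]), array([ 0.05458901, -0.00511125, -0.99850364])) 483.22403025018366
level [(0.64, [249.0, 172.2], array([642.5,  94.1,  40. ]))]
shelf [(0.82, [272.8, 271.0], array([464.9,  45. ,  42. ])), (0.4, [339.2, 174.4], array([642.8, -69.5,  42. ]))]
knob_grip [(0.75, [193.7, 271.6], array([460.5, 178. ,  75. ])), (0.23, [272.7, 270.9], array([465.5,  42.2,  75. ]))]
handset [(0.8, [431.1, 323.5], array([ 376.6, -245.7,   20. ]))]
tape_measure [(0.88, [339.1, 176.2], array([643.7, -70.3,  20. ]))]
clip_box [(0.76, [445.6, 209.3], array([ 587.5, -269.3,   20. ]))]
stapler [(0.56, [380.1, 229.8], array([ 546. , -148.6,   20. ]))]
eraser [(0.71, [377.5, 305.2], array([ 407.3, -146.8,   20. ]))]
side (array([507.51611018, 667.32814671, 527.03082924]), array([ 0.01719653, -0.83772055, -0.54584056])) 472.71844439608935
level [(0.76, [241.9, 310.2], array([635.5, 124.2,  40. ])), (0.72, [310.7, 228.9], array([ 542.4, -118.7,   40. ]))]
shelf [(0.97, [353.9, 286.3], array([462.6,  58.2,  42. ]))]
knob_grip [(0.79, [361.7, 321.7], array([456.9, 1
[... 275 characters left out ...]
6.1,   20. ]))]
{'t': 0.9, 'joints': array([ 1.00436851e+00,  4.90874266e-01,  1.55886743e+00, -8.91523153e-06,
        1.09170206e+00, -1.05603388e-01]), 'qvel': array([-7.51110940e-04,  1.77281920e-03,  1.42337610e-05, -3.19212318e-04,
       -1.92865090e-04,  6.29630529e-04]), 'tau': array([ 4.72983647e-04, -6.12467766e+01, -2.58430052e+01,  6.93096151e-02,
        4.44846775e-02,  1.22729805e-06]), 'eef_pos': array([277.93282878, 559.84332118, 183.48817246]), 'tcp_rot': array([3.14144542e+00, 2.35633025e-05, 2.68077233e+00]), 'ft_force': array([0.21133765, 0.38570607, 0.07574937]), 'moment': array([ 0.02621951,  0.02147502, -0.01490076]), 'grip_force': 0.0, 'opening': 0.9993764417524227}
```

View pics/top0.png

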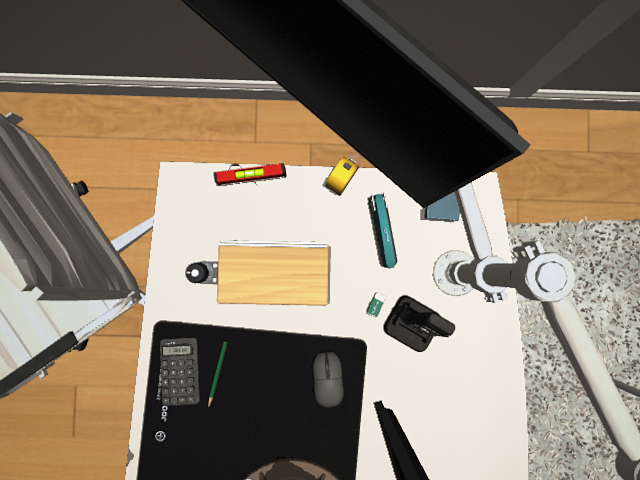

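View pics/side0.png

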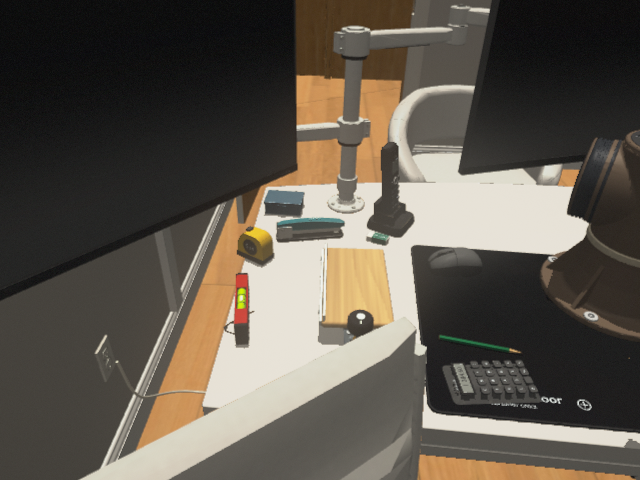

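Top view: level at (249,174) tilted slightly, riser wood (218–329, 245–304), knob at (198,271). Side view: level (241,308), riser (355,285), knob (361,321). I'll zoom in to get accurate edges.

```bash
python3 - <<'E'
from h import *
c=read_camera("top"); f=c["frame"]
a=cv2.resize(f[155:195,200:300],None,fx=8,fy=8,interpolation=cv2.INTER_CUBIC)
b=cv2.resize(f[235:310,180:335],(800,387),interpolation=cv2.INTER_CUBIC)[:280]
cv2.imwrite("pics/z.png",np.vstack([a,b])[:600])
hsv=cv2.cvtColor(f,cv2.COLOR_BGR2HSV)
m=cv2.inRange(hsv,(12,60,120),(28,255,255)); m[:240]=0;m[310:]=0;m[:,:200]=0;m[:,340:]=0
r=cv2.minAreaRect(cv2.findNonZero(m)); B=cv2.boxPoints(r); print("wood",r,[onz(c,p,41) for p in B])
red=cv2.inRange(hsv,(0,150,60),(8,255,255))|cv2.inRange(hsv,(172,150,60),(180,255,255)); red[:150]=0;red[200:]=0;red[:,:205]=0;red[:,300:]=0
r=cv2.minAreaRect(cv2.findNonZero(red)); B=cv2.boxPoints(r);print("red",r,[onz(c,p,40) for p in B])
y=cv2.inRange(hsv,(25,120,120),(45,255,255)); y[:150]=0;y[200:]=0;y[:,:205]=0;y[:,300:]=0
r=cv2.minAreaRect(cv2.findNonZero(y)); print("yel",r,onz(c,r[0],38))
for u in [(320,120),(425,207),(250,60),(300,105)]: print(u,onz(c,u,130),onz(c,u,180))
E
```

```text
wood ((272.5, 275.0), (60.0, 111.0), 90.0) [array([508.7, 146.8,  41. ]), array([514.3, -52.6,  41. ]), array([406.9, -55.5,  41. ]), array([401.6, 142.7,  41. ])]
red ((249.078857421875, 173.6175994873047), (12.810924530029297, 66.48173522949219), 82.7249984741211) [array([642. , 155.2,  40. ]), array([660.9,  36.2,  40. ]), array([637.7,  32.6,  40. ]), array([618.9, 151.3,  40. ])]
yel ((249.10772705078125, 172.86154174804688), (6.697875499725342, 28.279918670654297), 82.87498474121094) [641.6  94.2  38. ]
(320, 120) [714.7 -32.1 130. ] [699.4 -32.2 180. ]
(425, 207) [ 576.5 -206.6  130. ] [ 570.  -195.5  180. ]
(250, 60) [811.4  85.8 130. ] [789.8  78.1 180. ]
(300, 105) [738.6   1.3 130. ] [721.8  -0.9 180. ]
```

View pics/z.png

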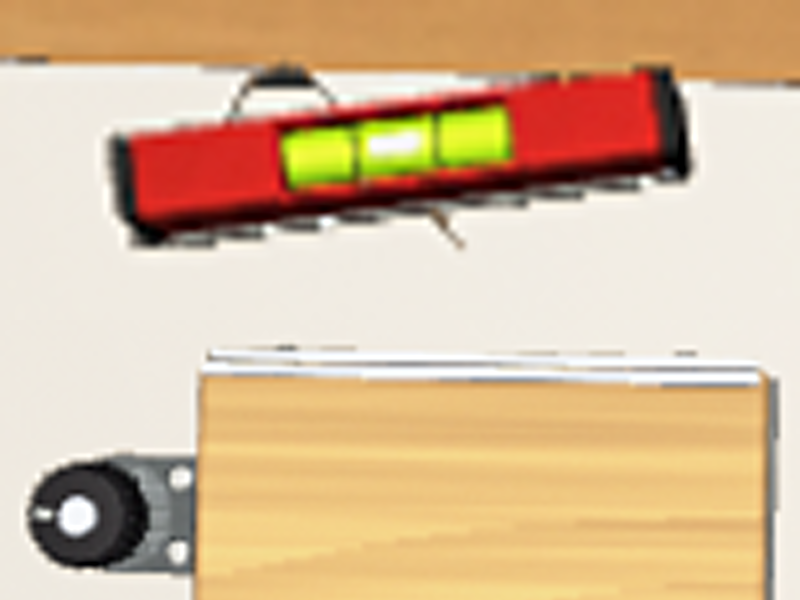

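The zoom shows the level with its axis turned about 9° and the riser about 0.6°. The rail is at row ~307 left, knob centre (~197,271). One more measurement: rail line, knob and chair height.

```bash
python3 - <<'E'
from h import *
c=read_camera("top"); s=read_camera("side"); f=c["frame"]
o1,d1=ray(s,(412,322))
for z in (0,100,200,300,400): 
    X=o1+d1*(z-o1[2])/d1[2]; print("chair",X.round(),proj(c,X))
hsv=cv2.cvtColor(f,cv2.COLOR_BGR2HSV); S=hsv[:,:,1].astype(float)
P=[];Q=[]
for u in range(224,325):
    col=S[238:262,u]; k=np.where(col>55)[0]; k=k[k>3][0]; v=238+k-(col[k]-55)/max(col[k]-col[k-1],1)
    P.append(onz(c,(u,v),42)[:2])
    col=S[290:312,u]; k=np.where(col>55)[0][-1]; v=290+k+(col[k]-55)/max(col[k]-col[k+1],1); Q.append(onz(c,(u,v),42)[:2])
for n,A in(("rail",P),("front",Q)):
    A=np.array(A); p=np.polyfit(A[:,1],A[:,0],1); r=A[:,0]-np.polyval(p,A[:,1]); print(n,p,"yaw",-np.degrees(np.arctan(p[0])),r.std(),np.polyval(p,45))
E_=[]
for v in range(255,300,5):
    row=S[v,205:345]; k=np.where(row>55)[0]; E_.append((onz(c,(205+k[0]-.5,v),41)[1],onz(c,(205+k[-1]+.5,v),42)[1]))
print(np.median(E_,0),np.mean(np.median(E_,0)))
# level outline check: project model
def lev(x,y,a,z): 
    a=np.radians(a); return [proj(c,(x+i*np.cos(a)-j*np.sin(a),y+i*np.sin(a)+j*np.cos(a),z)) for i,j in((10,65),(10,-65),(-10,-65),(-10,65))]
print(lev(642,94,9,40)); print("knobtop",onz(c,(180+75/5.16,235+515/5.16),81),onz(c,(180+88/5.16,235+515/5.16),75))
E
```

```text
chair [367.  92.   0.] [247.7 322.7]
chair [393. 202. 100.] [174.  311.8]
chair [420. 311. 200.] [ 79.5 297.8]
chair [447. 420. 300.] [-46.  279.2]
chair [474. 529. 400.] [-220.7  253.3]
rail [-6.80173708e-03  5.09526864e+02] yaw 0.389704818283277 0.5589055711801963 509.22078606090145
front [-8.38113379e-03  4.06057831e+02] yaw 0.480192350330047 0.1781390495866787 405.6806796941212
[144.6 -54.2] 45.199999999999996
[array([212.7, 171.6]), array([283.9, 162.5]), array([285.3, 173.3]), array([214.1, 182.4])]
knobtop [353.7 170.7  81. ] [352.9 167.8  75. ]
```

>>> jog_arm --targets '[{"turn": [0, 0, 0], "slide": [0, 0, 50], "claw": 60}, {"turn": [0, 0, 0], "slide": [0, 0, 50], "claw": 60}, {"turn": [0, 0, -4], "slide": [10, -20, 45], "claw": 60}, {"turn": [0, 0, -5], "slide": [28, -36, 0], "claw": 60}, {"turn": [0, 0, -5], "slide": [28, -36, 0], "claw": 60}]'

```text
t: 1.68
eef_pos: [344.3, 467.0, 329.0]
tcp_rot: [3.14, 0.0, 2.434]
ft_force: [0.6, 0.7, 0.6]
opening: 0.611
grip_force: 0.0
```

>>> jog_arm --targets '[{"turn": [0, 0, -5], "slide": [28, -36, 0], "claw": 60}, {"turn": [0, 0, -5], "slide": [28, -36, 0], "claw": 60}, {"turn": [0, 0, -5], "slide": [28, -36, 0], "claw": 60}, {"turn": [0, 0, -5], "slide": [28, -36, 0], "claw": 60}, {"turn": [0, 0, -5], "slide": [28, -36, 0], "claw": 60}]'

```text
t: 2.3
eef_pos: [484.6, 286.6, 328.6]
tcp_rot: [3.141, -0.0, 1.997]
ft_force: [-0.8, 0.6, 0.2]
opening: 0.6
grip_force: 0.0
```

>>> jog_arm --targets '[{"turn": [0, 0, -5], "slide": [28, -36, -20], "claw": 60}, {"turn": [0, 0, -5], "slide": [28, -36, -40], "claw": 60}, {"turn": [0, 0, -5], "slide": [28, -36, -40], "claw": 60}, {"turn": [0, 0, -5], "slide": [28, -36, -40], "claw": 60}, {"turn": [0, 0, 0], "slide": [0, 0, 0], "claw": 60}]'

```text
t: 2.92
eef_pos: [596.0, 141.3, 185.1]
tcp_rot: [-3.136, 0.0, 1.647]
ft_force: [-0.4, 0.1, 0.2]
opening: 0.6
grip_force: 0.0
```

>>> jog_arm --targets '[{"turn": [0, 0, 4.4], "slide": [36, -37, -30], "claw": 60}, {"turn": [0, 0, 0], "slide": [10, -10, -40], "claw": 60}, {"turn": [0, 0, 0], "slide": [0, 0, -35], "claw": 60}, {"turn": [0, 0, 0], "slide": [0, 0, 0], "claw": 60}]'

```text
t: 3.42
eef_pos: [640.8, 97.4, 82.2]
tcp_rot: [-3.138, -0.0, 1.729]
ft_force: [0.1, 0.4, 0.5]
opening: 0.601
grip_force: 0.0
```

```bash
python3 - <<'E'
from h import *
s=read_camera("side");c=read_camera("top"); print(state()["eef_pos"])
a=cv2.resize(s["frame"][180:360,180:330],(500,600)); b=cv2.resize(c["frame"][130:220,200:300],(300,270)); 
o=np.zeros((600,800,3),np.uint8);o[:,:500]=a;o[:270,500:]=b; cv2.imwrite("pics/g.png",o)
E
```

```text
[642.43736144  97.58056829  85.17050182]
```

View pics/g.png

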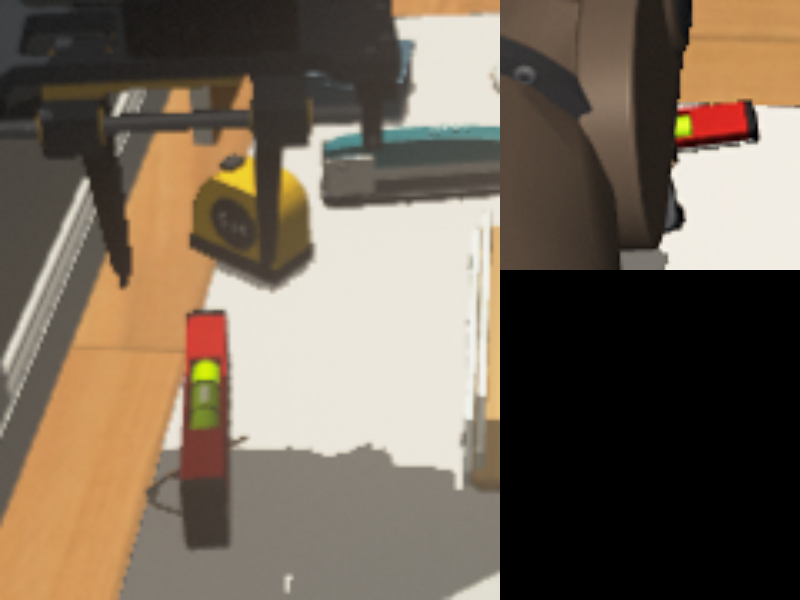

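The fingers straddle the level (tips at zoom 123 and 268, level at 206). Descending.

>>> jog_arm --targets '[{"turn": [0, 0, 0], "slide": [0, -3.5, -35], "claw": 60}, {"turn": [0, 0, 0], "slide": [0, 0, -33], "claw": 60}, {"turn": [0, 0, 0], "slide": [0, 0, 0], "claw": 60}, {"turn": [0, 0, 0], "slide": [0, 0, 0], "claw": 40}, {"turn": [0, 0, 0], "slide": [0, 0, 0], "claw": 30}]'

```text
t: 4.15
eef_pos: [642.9, 93.6, 17.5]
tcp_rot: [3.139, 0.0, 1.728]
ft_force: [-0.7, -0.3, -0.2]
opening: 0.444
grip_force: 0.0
```

>>> jog_arm --targets '[{"turn": [0, 0, 0], "slide": [0, 0, 0], "claw": 10}, {"turn": [0, 0, 0], "slide": [0, 0, 0], "claw": 10}, {"turn": [0, 0, 0], "slide": [0, 0, 0], "claw": 10}, {"turn": [0, 0, 0], "slide": [0, 0, 0], "claw": 10}]'

```text
t: 4.65
eef_pos: [641.9, 93.3, 15.4]
tcp_rot: [-3.142, 0.0, 1.728]
ft_force: [-0.2, 0.2, -0.1]
opening: 0.103
grip_force: 0.0
```

```bash
python3 - <<'E'
from h import *
s=read_camera("side"); print(state()["eef_pos"], look_for("level","side"))
cv2.imwrite("pics/g2.png",cv2.resize(s["frame"][200:350,180:330],(600,600)))
for X in [(641.9,93.3,15.4),(641.5,94,40)]: print(proj(s,X))
E
```

```text
[641.88099065  93.32586533  15.40523808] [{'xy': [241.9, 316.5], 'conf': 0.83}, {'xy': [355.6, 285.2], 'conf': 0.44}]
[242.3 308.8]
[241.4 297.3]
```

View pics/g2.png

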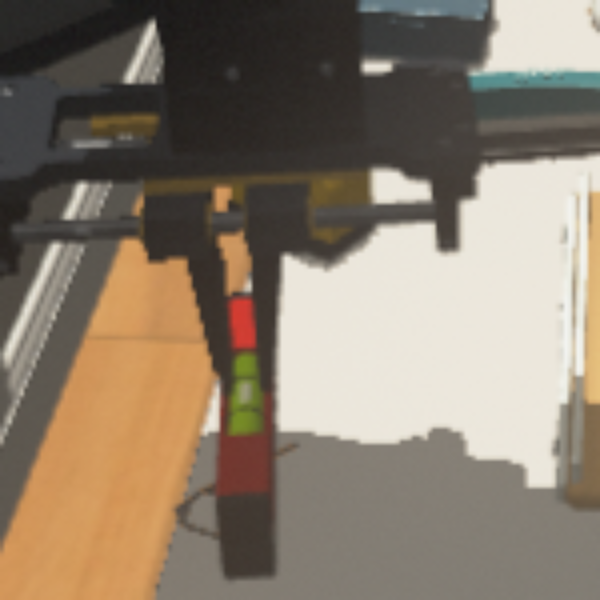

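The level is between the fingers, which are not tight yet; closing further.

>>> jog_arm --targets '[{"turn": [0, 0, 0], "slide": [0, 0, 0], "claw": 0}, {"turn": [0, 0, 0], "slide": [0, 0, 0], "claw": 0}, {"turn": [0, 0, 0], "slide": [0, 0, 0], "claw": 0}]'

```text
t: 5.12
eef_pos: [641.9, 93.4, 15.4]
tcp_rot: [3.142, -0.0, 1.728]
ft_force: [-0.6, -0.1, -0.7]
opening: 0.002
grip_force: 0.0
```

```bash
python3 - <<'E'
from h import *
s=read_camera("side"); print(state()["grip_force"],state()["opening"])
cv2.imwrite("pics/g3.png",cv2.resize(s["frame"][230:350,200:300],(500,600),interpolation=cv2.INTER_CUBIC))
E
```

```text
0.0 0.0011496841566956185
```

View pics/g3.png

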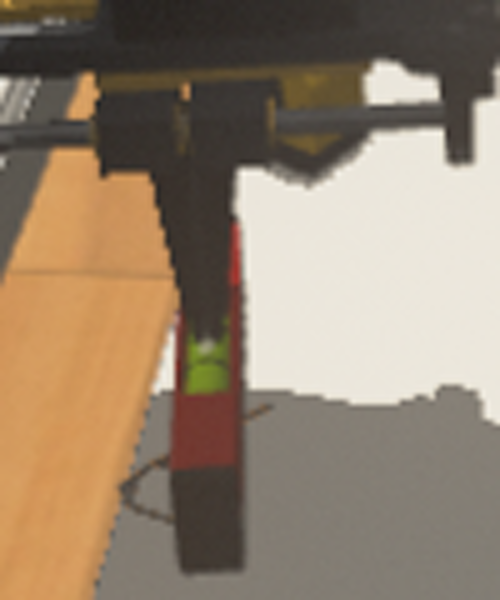

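```bash
python3 - <<'E'
from h import *
s=read_camera("side"); 
for z in (85,100,110,115,125): print(z,proj(s,(642.4,97.6,z)))
for z in (15,30,40,45): print(z,proj(s,(641.9,93.4,z)))
q=state(); print(q["joints"],q["tcp_rot"],q["ft_force"],q["eef_pos"])
E
```

```text
85 [238.3 276. ]
100 [237.6 268.1]
110 [237.1 262.7]
115 [236.8 260. ]
125 [236.3 254.5]
15 [242.3 309. ]
30 [241.7 301.9]
40 [241.2 297. ]
45 [241.  294.6]
[ 4.26372028e-02  7.15666691e-01  1.64018582e+00 -6.07978465e-06
  7.85646910e-01 -1.14412104e-01] [3.14150052e+00 1.49161033e-05 1.72784993e+00] [ 0.99063731 -0.58698167  0.80924105] [641.89890541  93.34401258  15.45792363]
```

Fingertips are about 26 mm higher than the reported TCP z: the tip appears at the level's top (px 241,298) and the fingers shut on air. I'll reopen, go lower with force watched, and grip again.

>>> jog_arm --targets '[{"turn": [0, 0, 0], "slide": [0, 0, 5], "claw": 60}, {"turn": [0, 0, 0], "slide": [0, 0, 0], "claw": 60}, {"turn": [0, 0, 0], "slide": [0, 0, 0], "claw": 60}, {"turn": [0, 0, 0], "slide": [0, 0, 0], "claw": 60}, {"turn": [0, 0, 0], "slide": [0, 0, 0], "claw": 60}]'

```text
t: 5.85
eef_pos: [641.9, 93.3, 20.4]
tcp_rot: [-3.142, 0.0, 1.728]
ft_force: [0.4, -0.8, -0.2]
opening: 0.476
grip_force: 0.0
```

>>> jog_arm --targets '[{"turn": [0, 0, 0], "slide": [0, 0, -10], "claw": 60}, {"turn": [0, 0, 0], "slide": [0, 0, -10], "claw": 60}, {"turn": [0, 0, 0], "slide": [0, 0, -5], "claw": 60}, {"turn": [0, 0, 0], "slide": [0, 0, -3], "claw": 60}]'

```text
t: 6.35
eef_pos: [641.8, 93.3, -8.1]
tcp_rot: [-3.141, -0.0, 1.728]
ft_force: [-0.5, -0.3, 1.1]
opening: 0.597
grip_force: 0.0
```

>>> jog_arm --targets '[{"turn": [0, 0, 0], "slide": [0, 0, 0], "claw": 10}, {"turn": [0, 0, 0], "slide": [0, 0, 0], "claw": 10}, {"turn": [0, 0, 0], "slide": [0, 0, 0], "claw": 10}, {"turn": [0, 0, 0], "slide": [0, 0, 0], "claw": 10}, {"turn": [0, 0, 0], "slide": [0, 0, 0], "claw": 10}]'

```text
t: 6.98
eef_pos: [642.1, 93.4, -7.4]
tcp_rot: [3.141, 0.0, 1.728]
ft_force: [0.9, 0.5, 0.7]
opening: 0.21
grip_force: 29.8
```

Gripped (opening 20 mm, 29.8 N). Lift and carry over the board.

>>> jog_arm --targets '[{"turn": [0, 0, 0], "slide": [0, 0, 15], "claw": 10}, {"turn": [0, 0, 0], "slide": [0, 0, 30], "claw": 10}, {"turn": [0, 0, 0], "slide": [0, 0, 30], "claw": 10}, {"turn": [0, 0, -3], "slide": [-30, -10, 5], "claw": 10}, {"turn": [0, 0, -3], "slide": [-40, -15, 0], "claw": 10}]'

```text
t: 7.6
eef_pos: [571.6, 68.3, 73.8]
tcp_rot: [3.14, 0.0, 1.622]
ft_force: [-1.0, -0.2, -2.1]
opening: 0.209
grip_force: 29.8
```

>>> jog_arm --targets '[{"turn": [0, 0, -2.5], "slide": [-40, -15, 0], "claw": 10}, {"turn": [0, 0, 0], "slide": [-30, -8, 0], "claw": 10}, {"turn": [0, 0, 0], "slide": [-10, 0, 0], "claw": 10}, {"turn": [0, 0, 0], "slide": [0, 0, 0], "claw": 10}, {"turn": [0, 0, 0], "slide": [0, 0, 0], "claw": 10}]'

```text
t: 8.22
eef_pos: [493.1, 45.6, 72.7]
tcp_rot: [3.14, 0.0, 1.58]
ft_force: [-0.4, -0.2, -1.8]
opening: 0.212
grip_force: 29.8
```

```bash
python3 - <<'E'
from h import *
s=read_camera("side");c=read_camera("top"); q=state(); p=q["eef_pos"]; print(p,q["tcp_rot"],q["ft_force"],q["opening"])
print(look_for("level","side"),look_for("level","top"))
dz=p[2]+7.4
a=cv2.resize(s["frame"][220:340,260:410],(750,600),interpolation=cv2.INTER_CUBIC); cv2.imwrite("pics/p.png",a)
L=lambda X: (5*(proj(s,X)-[260,220])).round()
yaw=np.radians(0.5);ex=np.array([np.cos(yaw),np.sin(yaw)]);ey=np.array([-ex[1],ex[0]])
for i,j,z in((10,65,40),(-10,65,40),(-10,-65,40),(10,-65,40),(-10,65,0),(10,65,0)):
    w=p[:2]+i*ex+j*ey; print(i,j,z,L((w[0],w[1],dz+z)))
print("railends",L((509.9,-51,53)),L((508.4,141,53)))
E
```

```text
[492.72371196  45.53656959  72.39036738] [3.14110181e+00 4.49192322e-05 1.57987695e+00] [ 1.4617528   0.28328754 -1.84616778] 0.21123084897273184
[{'xy': [336.2, 255.7], 'conf': 0.98}, {'xy': [377.8, 236.2], 'conf': 0.24}, {'xy': [258.1, 249.0], 'conf': 0.2}] []
10 65 40 [354. 230.]
-10 65 40 [423. 232.]
-10 -65 40 [416.   4.]
10 -65 40 [357.   2.]
-10 65 0 [417. 339.]
10 65 0 [350. 338.]
railends [333. 115.] [324. 472.]
```

View pics/p.png

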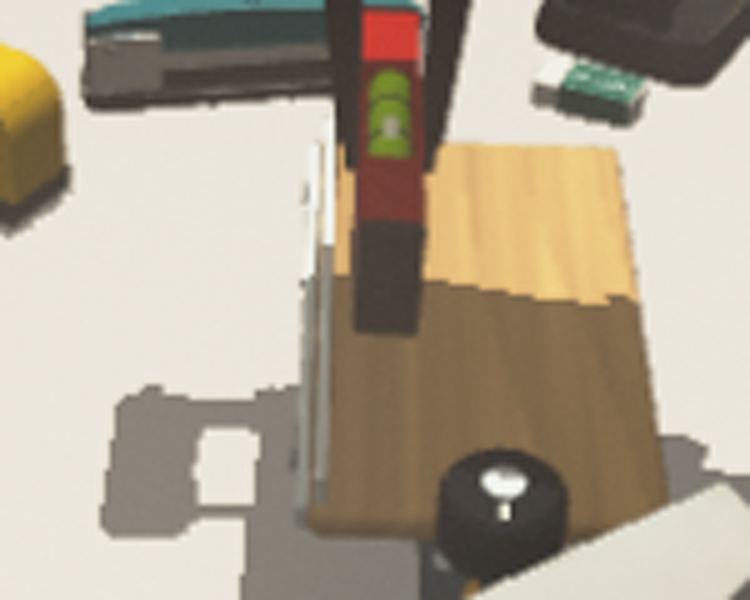

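Level is held upright, parallel to the rail (rail front edge at zoom x≈330, level's left face at 357). Lower, then ease to the rail.

>>> jog_arm --targets '[{"turn": [0, 0, 0], "slide": [0, 0, -20], "claw": 10}, {"turn": [0, 0, 0], "slide": [0, 0, -12], "claw": 10}, {"turn": [0, 0, 0], "slide": [4, 0, -4], "claw": 10}, {"turn": [0, 0, 0], "slide": [0, 0, -1], "claw": 10}, {"turn": [0, 0, 0], "slide": [0, 0, 0], "claw": 10}]'

```text
t: 9.05
eef_pos: [496.1, 45.3, 35.7]
tcp_rot: [3.141, 0.0, 1.58]
ft_force: [0.3, -0.1, -1.6]
opening: 0.211
grip_force: 29.8
```

>>> jog_arm --targets '[{"turn": [0, 0, 0], "slide": [1, 0, 0], "claw": 10}, {"turn": [0, 0, 0], "slide": [1, 0, 0], "claw": 10}, {"turn": [0, 0, 0], "slide": [0, 0, 0], "claw": 10}]'

```text
t: 9.43
eef_pos: [498.0, 45.3, 35.6]
tcp_rot: [3.141, 0.0, 1.58]
ft_force: [0.4, 0.3, -2.1]
opening: 0.208
grip_force: 29.8
```

>>> jog_arm --targets '[{"turn": [0, 0, 0], "slide": [1, 0, 0], "claw": 10}, {"turn": [0, 0, 0], "slide": [0, 0, 0], "claw": 10}]'

```text
t: 9.68
eef_pos: [498.9, 45.3, 35.5]
tcp_rot: [3.142, 0.0, 1.579]
ft_force: [0.9, 1.1, -1.7]
opening: 0.21
grip_force: 29.8
```

>>> jog_arm --targets '[{"turn": [0, 0, 0], "slide": [1, 0, 0], "claw": 10}, {"turn": [0, 0, 0], "slide": [0, 0, 0], "claw": 10}]'

```text
t: 9.93
eef_pos: [499.2, 45.4, 35.4]
tcp_rot: [-3.14, -0.0, 1.58]
ft_force: [-4.6, 0.1, 0.6]
opening: 0.209
grip_force: 29.8
```

>>> jog_arm --targets '[{"turn": [0, 0, 0], "slide": [1, 0, 0], "claw": 10}, {"turn": [0, 0, 0], "slide": [0, 0, 0], "claw": 10}]'

```text
t: 10.18
eef_pos: [499.3, 45.4, 35.3]
tcp_rot: [-3.138, -0.0, 1.58]
ft_force: [-7.3, -0.9, 2.5]
opening: 0.208
grip_force: 29.9
```

Rail contact at x≈499.2, as predicted. Ease off, lower to board, release.

>>> jog_arm --targets '[{"turn": [0, 0, 0], "slide": [-1.2, 0, 0], "claw": 10}, {"turn": [0, 0, 0], "slide": [0, 0, -1], "claw": 10}, {"turn": [0, 0, 0], "slide": [0, 0, 0], "claw": 10}]'

```text
t: 10.55
eef_pos: [499.3, 45.4, 34.3]
tcp_rot: [-3.141, -0.0, 1.579]
ft_force: [-5.2, 0.3, 0.4]
opening: 0.21
grip_force: 29.9
```

>>> jog_arm --targets '[{"turn": [0, 0, 0], "slide": [0, 0, -0.7], "claw": 10}, {"turn": [0, 0, 0], "slide": [0, 0, 0], "claw": 10}]'

```text
t: 10.8
eef_pos: [499.4, 45.5, 33.9]
tcp_rot: [-3.141, -0.0, 1.58]
ft_force: [-6.2, 1.8, 3.6]
opening: 0.208
grip_force: 29.9
```

>>> jog_arm --targets '[{"turn": [0, 0, 0], "slide": [-1, 0, 0], "claw": 15}, {"turn": [0, 0, 0], "slide": [0, 0, 0], "claw": 25}, {"turn": [0, 0, 0], "slide": [0, 0, 0], "claw": 45}, {"turn": [0, 0, 0], "slide": [0, 0, 0], "claw": 45}, {"turn": [0, 0, 0], "slide": [0, 0, 0], "claw": 45}]'

```text
t: 11.42
eef_pos: [498.9, 45.3, 33.8]
tcp_rot: [3.141, 0.0, 1.58]
ft_force: [0.5, 0.3, 0.3]
opening: 0.441
grip_force: 0.0
```

>>> jog_arm --targets '[{"turn": [0, 0, 0], "slide": [0, 0, 15], "claw": 45}, {"turn": [0, 0, 0], "slide": [0, 0, 30], "claw": 45}, {"turn": [0, 0, 0], "slide": [0, 0, 40], "claw": 45}, {"turn": [0, 0, 0], "slide": [0, 0, 40], "claw": 60}, {"turn": [0, 0, 0], "slide": [-12, 50, 0], "claw": 60}]'

```text
t: 12.05
eef_pos: [488.7, 94.3, 162.5]
tcp_rot: [3.135, -0.0, 1.576]
ft_force: [0.6, 0.9, -0.4]
opening: 0.576
grip_force: 0.0
```

>>> jog_arm --targets '[{"turn": [0, 0, 0], "slide": [-14, 50, 0], "claw": 60}, {"turn": [0, 0, 0], "slide": [-14, 30, 0], "claw": 60}, {"turn": [0, 0, 0], "slide": [0, 0, 0], "claw": 60}, {"turn": [0, 0, 0], "slide": [0, 0, 0], "claw": 60}]'

```text
t: 12.55
eef_pos: [459.0, 175.0, 159.4]
tcp_rot: [3.141, -0.0, 1.58]
ft_force: [-0.8, -0.0, 0.5]
opening: 0.6
grip_force: 0.0
```

```bash
python3 - <<'E'
from h import *
s=read_camera("side");c=read_camera("top"); q=state(); p=q["eef_pos"]; print(p,q["ft_force"],q["joints"])
print([look_for(k,"side")[:1] for k in("level","knob_grip","bubble")],look_for("level","top")[:1])
a=cv2.resize(s["frame"][220:340,270:410],(700,600),interpolation=cv2.INTER_CUBIC); cv2.imwrite("pics/r.png",a)
E
```

```text
[459.13834394 174.55926473 159.05437597] [-0.60414782 -0.34365911  0.23419764] [ 2.28826219e-01  3.32414973e-01  1.90922307e+00 -1.65736619e-04
  8.99509781e-01  2.21242615e-01]
[[{'xy': [331.4, 272.0], 'conf': 0.93}], [{'xy': [362.4, 322.1], 'conf': 0.59}], []] []
```

View pics/r.png

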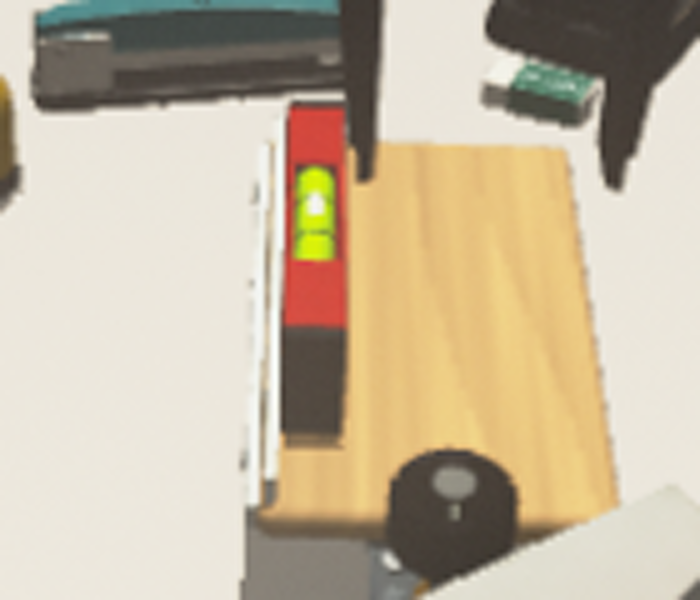

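Level stands flush on the rail (level left face at zoom x≈287, rail beside it); the bubble (316,205) is toward the far end; knob at (453,515). Measure bubble offset numerically.

```bash
cat > bub.py <<'E'
from h import *
def bubble(show=False,z=76):
    s=read_camera("side"); f=s["frame"].astype(np.float32)
    ys=np.arange(-30,30.1,0.5)
    P=np.array([[proj(s,(499.4+dx-0.0078*y,45.2+y,z)) for y in ys] for dx in (-2,-1,0,1,2)],np.float32)
    m=cv2.remap(f,P[...,0],P[...,1],cv2.INTER_CUBIC).mean(0)   # N,3 BGR
    b=m[:,0]; sat=(m.max(1)-m.min(1)); lum=m[:,1]
    return ys,m
if __name__=="__main__":
    ys,m=bubble()
    for y,v in list(zip(ys,m))[::2]: print(y,v.round().astype(int))
E
python3 bub.py
```

```text
-30.0 [ 34 196 172]
-29.0 [ 22 223 197]
-28.0 [ 13 242 213]
-27.0 [ 10 245 217]
-26.0 [ 11 240 215]
-25.0 [  9 241 216]
-24.0 [  8 241 216]
-23.0 [  9 240 215]
-22.0 [  8 241 216]
-21.0 [  4 241 216]
-20.0 [ 14 241 216]
-19.0 [ 40 240 217]
-18.0 [ 70 239 217]
-17.0 [111 238 218]
-16.0 [148 234 219]
-15.0 [174 231 221]
-14.0 [199 230 224]
-13.0 [211 233 230]
-12.0 [211 239 236]
-11.0 [212 243 240]
-10.0 [215 244 241]
-9.0 [214 243 240]
-8.0 [213 242 239]
-7.0 [219 242 239]
-6.0 [208 242 237]
-5.0 [160 241 231]
-4.0 [ 95 240 223]
-3.0 [ 33 239 216]
-2.0 [  1 240 214]
-1.0 [  4 241 217]
0.0 [ 10 241 216]
1.0 [ 14 240 213]
2.0 [ 22 238 209]
3.0 [ 33 228 197]
4.0 [ 45 210 179]
5.0 [ 50 199 167]
6.0 [ 44 203 173]
7.0 [ 28 221 193]
8.0 [ 12 239 214]
9.0 [  6 246 222]
10.0 [  9 243 219]
11.0 [ 11 241 216]
12.0 [ 10 240 216]
13.0 [ 10 240 216]
14.0 [ 10 240 216]
15.0 [  8 241 216]
16.0 [ 10 241 216]
17.0 [ 15 243 215]
18.0 [ 22 246 215]
19.0 [ 34 224 215]
20.0 [ 48 172 216]
21.0 [ 61 114 216]
22.0 [ 68  79 215]
23.0 [ 67  72 214]
24.0 [ 65  77 212]
25.0 [ 65  75 212]
26.0 [ 65  76 211]
27.0 [ 65  76 211]
28.0 [ 65  76 211]
29.0 [ 65  76 212]
30.0 [ 64  76 212]
```

Vial lines at −13.3 and +5 give centre ≈ −4.2; the bubble centre is ≈ −10.6, so the offset is about −6.5 mm and ~1.9 rad clockwise is needed. Go to the knob, pre-turned +40°.

>>> jog_arm --targets '[{"turn": [0, 0, 10], "slide": [0, 0, -25], "claw": 75}, {"turn": [0, 0, 10], "slide": [0, 0, -25], "claw": 75}, {"turn": [0, 0, 10], "slide": [0, 0, -25], "claw": 75}, {"turn": [0, 0, 10], "slide": [0, 0, 0], "claw": 75}, {"turn": [0, 0, 0], "slide": [0, 0, 0], "claw": 75}]'

```text
t: 13.52
eef_pos: [458.8, 175.2, 83.5]
tcp_rot: [-3.141, -0.0, 2.276]
ft_force: [-0.3, 0.5, -0.1]
opening: 0.748
grip_force: 0.0
```

>>> jog_arm --targets '[{"turn": [0, 0, 0], "slide": [0, 0, -20], "claw": 75}, {"turn": [0, 0, 0], "slide": [0, 0, -15], "claw": 75}, {"turn": [0, 0, 0], "slide": [0, 0, -15], "claw": 75}, {"turn": [0, 0, 0], "slide": [0, 0, 0], "claw": 75}]'

```text
t: 14.02
eef_pos: [458.3, 175.2, 32.8]
tcp_rot: [-3.14, -0.001, 2.277]
ft_force: [0.4, -0.4, -0.6]
opening: 0.749
grip_force: 0.0
```

```bash
python3 - <<'E'
from h import *
s=read_camera("side"); q=state(); print(q["eef_pos"],q["tcp_rot"],q["ft_force"],q["opening"])
cv2.imwrite("pics/k.png",cv2.resize(s["frame"][240:360,300:420],(600,600),interpolation=cv2.INTER_CUBIC))
E
```

```text
[458.55768497 175.31105119  33.41729207] [-3.14083330e+00 -4.52473510e-04  2.27690854e+00] [-1.02898589 -0.36723551 -0.6772303 ] 0.746426489369803
```

View pics/k.png

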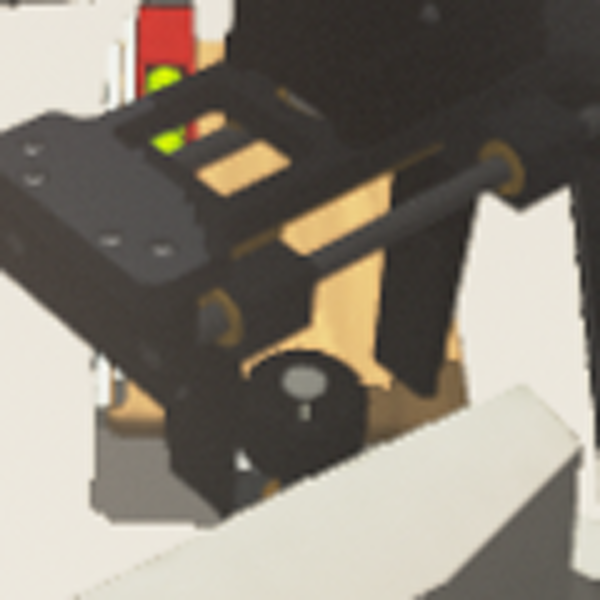

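Fingers straddle the knob (tips at zoom (215,515) and (430,395), knob centre ≈ (308,425)). Lower 4 mm and grip.

>>> jog_arm --targets '[{"turn": [0, 0, 0], "slide": [0, 0, -4], "claw": 50}, {"turn": [0, 0, 0], "slide": [0, 0, 0], "claw": 42}, {"turn": [0, 0, 0], "slide": [0, 0, 0], "claw": 38}, {"turn": [0, 0, 0], "slide": [0, 0, 0], "claw": 25}, {"turn": [0, 0, 0], "slide": [0, 0, 0], "claw": 25}]'

```text
t: 14.7
eef_pos: [458.8, 175.3, 29.9]
tcp_rot: [3.141, 0.0, 2.278]
ft_force: [0.4, 0.2, 1.9]
opening: 0.362
grip_force: 30.0
```

>>> jog_arm --targets '[{"turn": [0, 0, 0], "slide": [0, 0, 0], "claw": 25}, {"turn": [0, 0, 0], "slide": [0, 0, 0], "claw": 25}]'

```text
t: 14.95
eef_pos: [458.7, 175.3, 29.9]
tcp_rot: [3.141, 0.0, 2.278]
ft_force: [-0.4, -0.3, 3.3]
opening: 0.359
grip_force: 30.0
```

Centred grip. First stroke: 54° clockwise.

>>> jog_arm --targets '[{"turn": [0, 0, -9], "slide": [0, 0, 0], "claw": 25}, {"turn": [0, 0, -9], "slide": [0, 0, 0], "claw": 25}, {"turn": [0, 0, -9], "slide": [0, 0, 0], "claw": 25}]'

```text
t: 15.32
eef_pos: [459.3, 175.6, 29.9]
tcp_rot: [3.14, -0.0, 1.801]
ft_force: [2.0, 1.0, 0.5]
opening: 0.358
grip_force: 30.0
```

>>> jog_arm --targets '[{"turn": [0, 0, -9], "slide": [0, 0, 0], "claw": 25}, {"turn": [0, 0, -9], "slide": [0, 0, 0], "claw": 25}, {"turn": [0, 0, -9], "slide": [0, 0, 0], "claw": 25}, {"turn": [0, 0, 0], "slide": [0, 0, 0], "claw": 25}]'

```text
t: 15.82
eef_pos: [459.9, 175.6, 29.9]
tcp_rot: [3.139, -0.001, 1.336]
ft_force: [5.4, 1.4, -1.0]
opening: 0.356
grip_force: 30.0
```

>>> jog_arm --targets '[{"turn": [0, 0, 0], "slide": [0, 0, 0], "claw": 50}, {"turn": [0, 0, 0], "slide": [0, 0, 0], "claw": 70}, {"turn": [0, 0, 0], "slide": [0, 0, 0], "claw": 75}, {"turn": [0, 0, 0], "slide": [0, 0, 0], "claw": 75}, {"turn": [0, 0, 0], "slide": [0, 0, 0], "claw": 75}]'

```text
t: 16.45
eef_pos: [458.6, 175.3, 29.7]
tcp_rot: [-3.142, 0.0, 1.335]
ft_force: [-0.5, 0.2, -0.4]
opening: 0.744
grip_force: 0.0
```

>>> jog_arm --targets '[{"turn": [0, 0, 9], "slide": [0, 0, 0], "claw": 75}, {"turn": [0, 0, 9], "slide": [0, 0, 0], "claw": 75}, {"turn": [0, 0, 9], "slide": [0, 0, 0], "claw": 75}, {"turn": [0, 0, 9], "slide": [0, 0, 0], "claw": 75}, {"turn": [0, 0, 9], "slide": [0, 0, 0], "claw": 75}]'

```text
t: 17.08
eef_pos: [458.7, 175.3, 29.8]
tcp_rot: [3.141, 0.0, 2.126]
ft_force: [-0.1, 0.6, 0.1]
opening: 0.748
grip_force: 0.0
```

```bash
cat >> bub.py <<'E'
E
python3 - <<'E'
from bub import *
ys,m=bubble(); q=state(); print(q["tcp_rot"],q["ft_force"],q["eef_pos"],q["t"])
for y,v in list(zip(ys,m))[::2]: print(y,v.round().astype(int),end=" ")
E
```

```text
[-3.14157250e+00 -4.11735284e-06  2.13334572e+00] [0.90229388 0.35494034 0.31053358] [458.65658891 175.32825404  29.75646635] 17.125
-30.0 [ 20 213 178] -29.0 [ 11 232 200] -28.0 [ 10 237 203] -27.0 [ 18 226 190] -26.0 [ 29 198 165] -25.0 [ 39 159 134] -24.0 [ 47 118 105] -23.0 [55 80 79] -22.0 [59 58 64] -21.0 [59 58 63] -20.0 [57 62 66] -19.0 [57 61 65] -18.0 [57 60 65] -17.0 [56 60 65] -16.0 [55 59 65] -15.0 [55 59 64] -14.0 [54 59 64] -13.0 [53 58 63] -12.0 [53 58 63] -11.0 [52 57 63] -10.0 [52 57 63] -9.0 [53 58 63] -8.0 [53 58 63] -7.0 [52 57 62] -6.0 [52 57 63] -5.0 [53 57 63] -4.0 [53 57 62] -3.0 [53 60 65] -2.0 [53 65 68] -1.0 [53 71 71] 0.0 [51 89 84] 1.0 [ 50 114 100] 2.0 [ 47 137 117] 3.0 [ 40 170 142] 4.0 [ 30 196 165] 5.0 [ 21 213 181] 6.0 [ 14 230 197] 7.0 [ 12 235 204] 8.0 [ 12 233 203] 9.0 [ 15 227 196] 10.0 [ 19 218 185] 11.0 [ 29 191 161] 12.0 [ 42 158 135] 13.0 [ 52 125 111] 14.0 [60 94 89] 15.0 [61 76 76] 16.0 [60 66 70] 17.0 [60 59 65] 18.0 [59 61 66] 19.0 [59 63 68] 20.0 [58 62 67] 21.0 [58 62 67] 22.0 [58 62 67] 23.0 [57 62 67] 24.0 [57 62 67] 25.0 [57 62 67] 26.0 [58 62 67] 27.0 [58 62 67] 28.0 [58 62 67] 29.0 [58 62 67] 30.0 [58 62 68]
```

Occluded by the gripper; do the second stroke (52°), then back off to look.

>>> jog_arm --targets '[{"turn": [0, 0, 0], "slide": [0, 0, 0], "claw": 40}, {"turn": [0, 0, 0], "slide": [0, 0, 0], "claw": 25}, {"turn": [0, 0, 0], "slide": [0, 0, 0], "claw": 25}, {"turn": [0, 0, 0], "slide": [0, 0, 0], "claw": 25}, {"turn": [0, 0, 0], "slide": [0, 0, 0], "claw": 25}]'

```text
t: 17.75
eef_pos: [458.9, 175.4, 29.8]
tcp_rot: [3.141, 0.0, 2.12]
ft_force: [1.1, 2.1, -1.1]
opening: 0.358
grip_force: 30.0
```

>>> jog_arm --targets '[{"turn": [0, 0, -9], "slide": [0, 0, 0], "claw": 25}, {"turn": [0, 0, -9], "slide": [0, 0, 0], "claw": 25}, {"turn": [0, 0, -9], "slide": [0, 0, 0], "claw": 25}, {"turn": [0, 0, -9], "slide": [0, 0, 0], "claw": 25}]'

```text
t: 18.25
eef_pos: [459.7, 175.6, 29.8]
tcp_rot: [3.14, -0.001, 1.487]
ft_force: [3.6, 2.2, -4.3]
opening: 0.356
grip_force: 30.0
```

>>> jog_arm --targets '[{"turn": [0, 0, -8], "slide": [0, 0, 0], "claw": 25}, {"turn": [0, 0, -8], "slide": [0, 0, 0], "claw": 25}, {"turn": [0, 0, 0], "slide": [0, 0, 0], "claw": 25}, {"turn": [0, 0, 0], "slide": [0, 0, 0], "claw": 60}, {"turn": [0, 0, 0], "slide": [0, 0, 0], "claw": 75}]'

```text
t: 18.88
eef_pos: [458.4, 175.3, 29.7]
tcp_rot: [-3.141, 0.0, 1.213]
ft_force: [-0.1, -0.8, 0.2]
opening: 0.514
grip_force: 0.0
```

>>> jog_arm --targets '[{"turn": [0, 0, 0], "slide": [0, 0, 0], "claw": 75}, {"turn": [0, 0, 0], "slide": [0, 0, 0], "claw": 75}, {"turn": [0, 0, 5], "slide": [0, 0, 30], "claw": 75}, {"turn": [0, 0, 8], "slide": [0, 0, 50], "claw": 75}, {"turn": [0, 0, 8], "slide": [0, 0, 50], "claw": 75}]'

```text
t: 19.5
eef_pos: [458.4, 175.3, 161.1]
tcp_rot: [-3.141, 0.0, 1.584]
ft_force: [0.4, -0.3, -0.2]
opening: 0.752
grip_force: 0.0
```

>>> jog_arm --targets '[{"turn": [0, 0, 0], "slide": [-10, 0, 0], "claw": 75}, {"turn": [0, 0, 0], "slide": [0, 0, 0], "claw": 75}, {"turn": [0, 0, 0], "slide": [0, 0, 0], "claw": 75}, {"turn": [0, 0, 0], "slide": [0, 0, 0], "claw": 75}, {"turn": [0, 0, 0], "slide": [0, 0, 0], "claw": 75}]'

```text
t: 20.12
eef_pos: [448.7, 175.3, 159.2]
tcp_rot: [-3.141, 0.0, 1.579]
ft_force: [0.0, -0.1, 0.2]
opening: 0.749
grip_force: 0.0
```

```bash
python3 - <<'E'
from bub import *
ys,m=bubble(); q=state(); print(q["tcp_rot"],q["ft_force"],q["eef_pos"],q["t"])
for y,v in list(zip(ys,m))[::2]: print(y,v.round().astype(int),end=" ")
E
```

```text
[-3.14088391e+00  1.89907584e-04  1.57928281e+00] [ 0.56945866  0.38111333 -0.0827824 ] [448.71689668 175.30364482 159.31488708] 20.175
-30.0 [ 24 228 197] -29.0 [ 13 237 211] -28.0 [  6 244 219] -27.0 [  6 244 219] -26.0 [  9 241 215] -25.0 [  9 240 215] -24.0 [  8 241 215] -23.0 [  9 240 215] -22.0 [ 11 239 213] -21.0 [ 13 239 211] -20.0 [ 19 234 205] -19.0 [ 26 223 192] -18.0 [ 33 208 177] -17.0 [ 45 201 170] -16.0 [ 56 208 178] -15.0 [ 65 222 195] -14.0 [ 88 236 213] -13.0 [118 240 223] -12.0 [147 239 227] -11.0 [177 239 232] -10.0 [197 241 237] -9.0 [207 242 238] -8.0 [215 243 240] -7.0 [217 243 240] -6.0 [214 243 240] -5.0 [213 243 240] -4.0 [214 244 241] -3.0 [206 243 239] -2.0 [186 241 235] -1.0 [164 238 231] 0.0 [131 228 216] 1.0 [ 97 205 186] 2.0 [ 74 185 162] 3.0 [ 44 183 155] 4.0 [ 25 205 178] 5.0 [ 14 232 207] 6.0 [  6 246 222] 7.0 [  7 245 221] 8.0 [ 10 241 216] 9.0 [ 10 241 216] 10.0 [ 10 241 216] 11.0 [ 10 241 216] 12.0 [  9 241 216] 13.0 [  9 241 216] 14.0 [ 12 241 216] 15.0 [ 18 246 215] 16.0 [ 28 235 215] 17.0 [ 42 195 215] 18.0 [ 54 146 215] 19.0 [ 64  98 215] 20.0 [ 67  77 213] 21.0 [ 65  77 212] 22.0 [ 64  74 211] 23.0 [ 65  74 212] 24.0 [ 65  77 212] 25.0 [ 66  77 212] 26.0 [ 66  77 212] 27.0 [ 66  77 212] 28.0 [ 66  77 213] 29.0 [ 65  77 213] 30.0 [ 65  77 213]
```

>>> jog_arm --targets '[{"turn": [0, 0, 0], "slide": [0, 0, 0], "claw": 75}, {"turn": [0, 0, 0], "slide": [0, 0, 0], "claw": 75}, {"turn": [0, 0, 0], "slide": [0, 0, 0], "claw": 75}, {"turn": [0, 0, 0], "slide": [0, 0, 0], "claw": 75}]'

```text
t: 20.68
eef_pos: [448.7, 175.3, 159.8]
tcp_rot: [3.141, 0.0, 1.579]
ft_force: [0.1, -0.2, 0.4]
opening: 0.75
grip_force: 0.0
```

```bash
cat >> bub.py <<'E'
def offset():
    ys,m=bubble(z=78); b,g=m[:,0],m[:,1]
    def cen(w,lo,hi):
        k=(ys>lo)&(ys<hi); w=np.clip(w[k],0,None); return (w*ys[k]).sum()/w.sum()
    l1=cen(238-g,-24,-11); l2=cen(238-g,-1,9)
    up=np.where(b>110)[0]; e=[np.interp(110,[b[up[0]-1],b[up[0]]],[ys[up[0]-1],ys[up[0]]]),np.interp(110,[b[up[-1]+1],b[up[-1]]],[ys[up[-1]+1],ys[up[-1]]])]
    return np.round([l1,l2,*e,(np.mean(e)-(l1+l2)/2)*18/(l2-l1)],2)
E
python3 -c "
from bub import *
print(offset());print(offset());print(state()['t'])"
```

```text
[-14.15   5.17 -10.36   3.35   0.92]
[-14.18   5.17 -10.37   3.33   0.92]
20.775
```

Offset +0.92 mm: inside the lines, but a 12° back-correction gives better margin.

>>> jog_arm --targets '[{"turn": [0, 0, 0], "slide": [10, 0, -40], "claw": 75}, {"turn": [0, 0, 0], "slide": [0, 0, -40], "claw": 75}, {"turn": [0, 0, 0], "slide": [0, 0, -30], "claw": 75}, {"turn": [0, 0, 0], "slide": [0, 0, -19], "claw": 60}, {"turn": [0, 0, 0], "slide": [0, 0, 0], "claw": 45}]'

```text
t: 21.4
eef_pos: [458.1, 175.2, 29.8]
tcp_rot: [-3.139, 0.001, 1.579]
ft_force: [0.1, 0.3, -0.3]
opening: 0.596
grip_force: 0.0
```

>>> jog_arm --targets '[{"turn": [0, 0, 0], "slide": [0, 0, 0], "claw": 25}, {"turn": [0, 0, 0], "slide": [0, 0, 0], "claw": 25}, {"turn": [0, 0, 0], "slide": [0, 0, 0], "claw": 25}, {"turn": [0, 0, 0], "slide": [0, 0, 0], "claw": 25}]'

```text
t: 21.9
eef_pos: [459.6, 175.5, 31.6]
tcp_rot: [3.139, -0.0, 1.579]
ft_force: [3.0, -0.7, 7.6]
opening: 0.359
grip_force: 30.0
```

>>> jog_arm --targets '[{"turn": [0, 0, 6], "slide": [0, 0, 0], "claw": 25}, {"turn": [0, 0, 6], "slide": [0, 0, 0], "claw": 25}, {"turn": [0, 0, 0], "slide": [0, 0, 0], "claw": 25}]'

```text
t: 22.28
eef_pos: [459.4, 175.5, 31.6]
tcp_rot: [3.14, 0.0, 1.791]
ft_force: [1.7, -0.1, 8.3]
opening: 0.361
grip_force: 30.0
```

>>> jog_arm --targets '[{"turn": [0, 0, 0], "slide": [0, 0, 0], "claw": 60}, {"turn": [0, 0, 0], "slide": [0, 0, 0], "claw": 75}, {"turn": [0, 0, 0], "slide": [0, 0, 0], "claw": 75}, {"turn": [0, 0, 0], "slide": [0, 0, 0], "claw": 75}, {"turn": [0, 0, -6], "slide": [0, 0, 30], "claw": 75}]'

```text
t: 22.9
eef_pos: [457.6, 175.1, 59.7]
tcp_rot: [-3.138, 0.0, 1.682]
ft_force: [-0.2, 0.4, 0.4]
opening: 0.743
grip_force: 0.0
```

>>> jog_arm --targets '[{"turn": [0, 0, -6], "slide": [0, 0, 50], "claw": 75}, {"turn": [0, 0, 0], "slide": [-10, 0, 50], "claw": 75}, {"turn": [0, 0, 0], "slide": [0, 0, 0], "claw": 30}, {"turn": [0, 0, 0], "slide": [0, 0, 0], "claw": 30}, {"turn": [0, 0, 0], "slide": [0, 0, 0], "claw": 30}]'

```text
t: 23.52
eef_pos: [448.3, 175.2, 159.6]
tcp_rot: [-3.14, 0.001, 1.579]
ft_force: [0.3, 0.3, 0.7]
opening: 0.49
grip_force: 0.0
```

>>> jog_arm --targets '[{"turn": [0, 0, 0], "slide": [0, 0, 0], "claw": 0}, {"turn": [0, 0, 0], "slide": [0, 0, 0], "claw": 0}, {"turn": [0, 0, 0], "slide": [0, 0, 0], "claw": 0}, {"turn": [0, 0, 0], "slide": [0, 0, 0], "claw": 0}, {"turn": [0, 0, 0], "slide": [0, 0, 0], "claw": 0}]'

```text
t: 24.15
eef_pos: [448.7, 175.3, 160.8]
tcp_rot: [3.141, -0.0, 1.579]
ft_force: [-0.9, -0.6, 0.2]
opening: 0.011
grip_force: 0.0
```

```bash
python3 -c "
from bub import *
print(offset());print(offset());q=state();print(q['t'],q['eef_pos'],q['opening'],q['ft_force'])
print([look_for(k,'side')[:1] for k in('level','tape_measure','eraser','stapler')])"
```

```text
[-14.15   5.09 -11.04   2.08   0.05]
[-14.13   5.1  -10.99   2.1    0.07]
24.25 [448.68847374 175.320211   160.7782933 ] 0.008457695817808667 [ 0.05941813 -0.3079429  -0.19958819]
[[{'xy': [330.1, 275.0], 'conf': 0.92}], [{'xy': [258.4, 247.3], 'conf': 0.73}], [{'xy': [386.5, 238.6], 'conf': 0.49}], [{'xy': [310.1, 228.9], 'conf': 0.78}]]
```

Bubble at +0.06 mm. Move over the level's middle with shut fingers and press gently.

>>> jog_arm --targets '[{"turn": [0, 0, 0], "slide": [17, -44, 0], "claw": 0}, {"turn": [0, 0, 0], "slide": [17, -44, 0], "claw": 0}, {"turn": [0, 0, 0], "slide": [16.5, -42, -20], "claw": 0}, {"turn": [0, 0, 0], "slide": [0, 0, -40], "claw": 0}, {"turn": [0, 0, 0], "slide": [0, 0, -20], "claw": 0}]'

```text
t: 25.08
eef_pos: [498.7, 44.7, 79.1]
tcp_rot: [-3.14, -0.0, 1.578]
ft_force: [0.2, -0.1, 0.0]
opening: 0.007
grip_force: 0.0
```

>>> jog_arm --targets '[{"turn": [0, 0, 0], "slide": [0, 0, 0], "claw": 0}, {"turn": [0, 0, 0], "slide": [0, 0, -8], "claw": 0}, {"turn": [0, 0, 0], "slide": [0, 0, -8], "claw": 0}, {"turn": [0, 0, 0], "slide": [0, 0, 0], "claw": 0}]'

```text
t: 25.58
eef_pos: [499.0, 45.4, 64.6]
tcp_rot: [-3.141, -0.0, 1.58]
ft_force: [-0.2, 0.7, -0.6]
opening: 0.002
grip_force: 0.0
```

>>> jog_arm --targets '[{"turn": [0, 0, 0], "slide": [0, 0, -2], "claw": 0}, {"turn": [0, 0, 0], "slide": [0, 0, -2], "claw": 0}, {"turn": [0, 0, 0], "slide": [0, 0, 0], "claw": 0}]'

```text
t: 25.95
eef_pos: [499.2, 45.4, 60.7]
tcp_rot: [3.142, 0.0, 1.58]
ft_force: [0.0, 0.1, -0.6]
opening: 0.005
grip_force: 0.0
```

>>> jog_arm --targets '[{"turn": [0, 0, 0], "slide": [0, 0, -1], "claw": 0}, {"turn": [0, 0, 0], "slide": [0, 0, -1], "claw": 0}, {"turn": [0, 0, 0], "slide": [0, 0, 0], "claw": 0}]'

```text
t: 26.32
eef_pos: [499.2, 45.3, 58.7]
tcp_rot: [-3.142, 0.0, 1.58]
ft_force: [-0.0, -0.0, 0.7]
opening: 0.003
grip_force: 0.0
```

>>> jog_arm --targets '[{"turn": [0, 0, 0], "slide": [0, 0, -1], "claw": 0}, {"turn": [0, 0, 0], "slide": [0, 0, 0], "claw": 0}]'

```text
t: 26.58
eef_pos: [499.2, 45.3, 57.7]
tcp_rot: [3.142, -0.0, 1.579]
ft_force: [-0.5, 0.8, -0.0]
opening: 0.002
grip_force: 0.0
```

>>> jog_arm --targets '[{"turn": [0, 0, 0], "slide": [0, 0, -1], "claw": 0}, {"turn": [0, 0, 0], "slide": [0, 0, 0], "claw": 0}]'

```text
t: 26.82
eef_pos: [499.2, 45.3, 56.7]
tcp_rot: [-3.142, -0.0, 1.579]
ft_force: [0.1, -0.4, -0.2]
opening: 0.003
grip_force: 0.0
```

>>> jog_arm --targets '[{"turn": [0, 0, 0], "slide": [0, 0, -1], "claw": 0}, {"turn": [0, 0, 0], "slide": [0, 0, 0], "claw": 0}]'

```text
t: 27.08
eef_pos: [499.2, 45.3, 55.7]
tcp_rot: [-3.142, -0.0, 1.579]
ft_force: [-0.1, 0.0, 0.4]
opening: 0.002
grip_force: 0.0
```

>>> jog_arm --targets '[{"turn": [0, 0, 0], "slide": [0, 0, -1], "claw": 0}, {"turn": [0, 0, 0], "slide": [0, 0, 0], "claw": 0}]'

```text
t: 27.32
eef_pos: [499.2, 45.3, 54.7]
tcp_rot: [3.142, 0.0, 1.579]
ft_force: [-0.0, 0.1, -0.5]
opening: 0.003
grip_force: 0.0
```

>>> jog_arm --targets '[{"turn": [0, 0, 0], "slide": [0, 0, -1], "claw": 0}, {"turn": [0, 0, 0], "slide": [0, 0, 0], "claw": 0}]'

```text
t: 27.58
eef_pos: [499.1, 45.4, 53.7]
tcp_rot: [-3.142, -0.0, 1.579]
ft_force: [0.1, -0.1, 0.2]
opening: 0.001
grip_force: 0.0
```

>>> jog_arm --targets '[{"turn": [0, 0, 0], "slide": [0, 0, -0.7], "claw": 0}, {"turn": [0, 0, 0], "slide": [0, 0, 0], "claw": 0}]'

```text
t: 27.82
eef_pos: [499.2, 45.3, 53.0]
tcp_rot: [3.142, 0.0, 1.58]
ft_force: [0.4, -0.1, 0.4]
opening: 0.001
grip_force: 0.0
```

>>> jog_arm --targets '[{"turn": [0, 0, 0], "slide": [0, 0, -0.8], "claw": 0}, {"turn": [0, 0, 0], "slide": [0, 0, 0], "claw": 0}]'

```text
t: 28.08
eef_pos: [499.2, 45.3, 52.2]
tcp_rot: [3.142, 0.0, 1.58]
ft_force: [-0.2, -0.0, 0.0]
opening: 0.007
grip_force: 0.0
```

>>> jog_arm --targets '[{"turn": [0, 0, 0], "slide": [0, 0, -0.8], "claw": 0}, {"turn": [0, 0, 0], "slide": [0, 0, 0], "claw": 0}]'

```text
t: 28.32
eef_pos: [499.2, 45.3, 51.4]
tcp_rot: [-3.142, 0.0, 1.58]
ft_force: [0.1, -0.2, -0.0]
opening: 0.005
grip_force: 0.0
```

>>> jog_arm --targets '[{"turn": [0, 0, 0], "slide": [0, 0, -0.8], "claw": 0}, {"turn": [0, 0, 0], "slide": [0, 0, 0], "claw": 0}]'

```text
t: 28.58
eef_pos: [499.3, 45.4, 51.1]
tcp_rot: [3.141, 0.0, 1.58]
ft_force: [-1.9, -0.2, 8.1]
opening: 0.0
grip_force: 3.7
```

>>> jog_arm --targets '[{"turn": [0, 0, 0], "slide": [0, 0, -0.2], "claw": 0}, {"turn": [0, 0, 0], "slide": [0, 0, 0], "claw": 0}, {"turn": [0, 0, 0], "slide": [0, 0, 0], "claw": 0}, {"turn": [0, 0, 0], "slide": [0, 0, 0], "claw": 0}]'

```text
t: 29.08
eef_pos: [499.3, 45.4, 51.1]
tcp_rot: [3.141, 0.0, 1.58]
ft_force: [-2.0, -0.5, 11.2]
opening: 0.002
grip_force: 5.0
```

```bash
python3 - <<'E'
from h import *
s=read_camera("side"); q=state(); print(q["ft_force"],q["eef_pos"],look_for("level","side")[:1])
cv2.imwrite("pics/f.png",cv2.resize(s["frame"][220:340,270:410],(700,600),interpolation=cv2.INTER_CUBIC))
E
```

```text
[-2.37728137  0.31439489 10.66539508] [499.32717363  45.32252473  51.11594921] [{'xy': [333.2, 282.7], 'conf': 0.98}]
```

View pics/f.png

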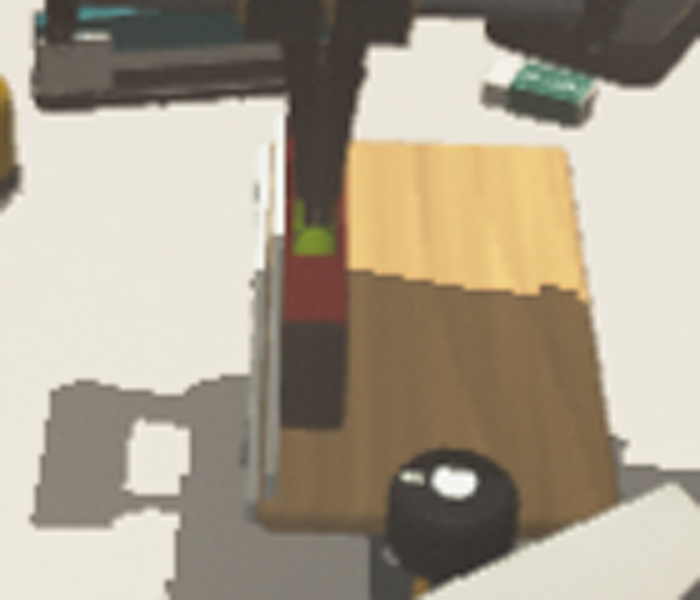

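The fingers press on the vial's middle (315,225), the level is still flush with the rail, and the force is a steady ~11 N. Handing in.

```bash
python3 -c "
from cell import *
print(job_done())"
```

```text
the job is handed in; nothing more can be done
None
```

The job is handed in at about 29 s of the 72 s limit, result not reported: the level stands against the rail, the bubble was about 0.1 mm off centre just before pressing (the fingers then hid it), and the arm is still pressing with about 11 N.

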